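# Hold the connected dust-extraction gate half open

## Robot

A 6-joint arm with a two-finger parallel gripper is mounted at the origin on a cart in front of the work surface, level with it; the furniture and walls round the work are solid. World frame = base frame: x ahead of the robot, y to its left, z up, the work surface at z = 0. Lengths are in m, angles in degrees, forces in N, time in s.
With the tool pointing down it reaches from about 0.25 to 0.725 m from the base axis. Payload 9.7 kg.
Tool frame: the origin (TCP) lies on the centre line of the jaws, within the pads' length; the fingertips stand 19 mm ahead of it and the grasp point (between the pads) is the TCP (bot.tcp_to_tips is the z of the fingertips in the tool frame, in m); z points along the fingers, y is the line along which they close (so a half turn about z gives the same grasp; the last joint's range is limited). The gripper opens to 85 mm and grips with 20 to 120 N. Pads are 22 mm wide; open, the fingers measure 114 mm over their backs; the gripper's body (76 mm by 85 mm) begins 54 mm behind the grasp point. The pads swing forward as they close: fully open they stand 13 mm farther back than shut.
Start: joints at [74.026, 4.979, 10.078, 95.1, 0, 90], TCP at [0.151, 0.529, 0.25] pointing down, gripper open.
Joint ranges: [-179.16, 179.16], [-48.56, 103.87], [-65.8, 70.77], [-126.05, 130.52], [-82.76, 87.17], [-180, 180]. Speed limits (degrees/s): [127.2, 127.2, 147.25, 180, 180, 180].

## Interface

Orientations are given as [roll, pitch, yaw] about the fixed x, y, z axes, in that order (R = Rz(yaw) Ry(pitch) Rx(roll)).
In Python, from workcell import bot gives the robot as it stands. The module is installed in compiled form; this text tells all that it offers.
- The arm moves only by the tool play_rows, never from a script. Its argument "increments" is a list of rows, each an object with "slide": the shift along the tool's x, y, z in mm, a list of three; "angular": the turn, a rotation vector about the tool's x, y, z in degrees, a list of three; "claw": the opening, from -1 (shut) to 1 (fully open). In form: [{"slide": [x, y, z], "angular": [rx, ry, rz], "claw": claw}, ...]. A call has 1 to 8 rows; each row shifts and turns the commanded pose from where the row before left it, along the tool's axes as they then stand; what a row does not reach is not made up. A row lasts 1/10 s, in which the tool goes at most 50 mm and 8.59 degrees, less where a joint would pass 70% of its speed; a pose out of reach is approached as far as the arm can. A call is refused whole if a number of a shift passes 50 or a number of a turn 8.59, either way. A call with a gripper value outside its range is refused whole. The fingers move at their own pace and stop on an object; "squeeze" is the grip in N (left out, the last holds). Time passes only in rows, so rows that do not move let the fingers close. It gives the time, the measured TCP pose, the force, the opening and the grip force at its end, in the units of the state.
- bot.get_obs(): the state, without advancing time (a new reading comes with each control period).
- bot.camera(name): name is "scene" or "top" or "wrist"; returns the picture (384x512x3 uint8, red, green, blue); there is no depth.
- bot.camera_info(name): a dict with "fovy" (degrees; the focal length in pixels is half the picture's height over the tangent of half this angle, whatever the lens; pixels are square), "cx", "cy" (the principal point, pixels), "R" (3x3) and "t" (3): a world point X has camera coordinates R X + t. Camera axes: x right, y down, z forward; pixel columns grow to the right and rows downward; lengths in m; the calibration is good to about 2 mm. A picture is of the moment at which its call begins: read the wrist's pose just before it. camera_info takes no time and is no camera call; for the wrist camera it gives the pose at the moment of the call.
- bot.job_done(): hands the job in; it is judged then, once.
The state is a dict: "time": time; "q": joint angles; "qd": joint speeds; "joint_efforts": joint torques, N m; "ee_pos": TCP position; "tcp_rot": TCP orientation; "wrist_force": force on the tool from outside, world axes, zero at the start; "torque": the same for the moment, N m; "opening": finger opening in m; "grasp_force": force on a finger pad.
Only numpy, scipy, OpenCV 4.12 (cv2) and the standard library are available. Lean on these libraries where they do the work, as an engineer would, in place of code of your own. Each camera call takes 0.05 s, during which the arm holds its last target. There are 200 camera calls.

## Task

The grey gate block has two spring-closed slide gates; one port carries the open clamp-ring hose coupling, the other is blanked with the solid round plug. By its upright tab, draw the gate in line with the coupling to the middle of its travel (the long mark) for a suction reading, and finish while still holding it there, because the spring shuts it as soon as it is let go. Keep the blanked gate shut, leave coupling and plug on their ports, and do not disturb the things lying around.

Things in the scene. Friction and masses are not known exactly. Their poses are not given: they have to be found in the camera images.
- gate_block: fixed grey gate block, 170 x 160 mm, 60 mm high; origin under its centre, x from front (tabs) to back (ports), y left; its place and yaw vary. Gates at y = +-45 mm (left +); ports at x = 48 mm; tab centres at x = -20 mm shut, -45 half, -70 open. White marks beside each track, level with the tab centre: short at shut and open, long at half.
- tab_left (a point): the left gate's upright black pull tab, 12 mm thick along the slide, 24 mm wide across it, ribbed; this point is on its centre line, 90 mm above the bench; its top is 20 mm higher. Grip it 78 to 110 mm up (its foot and rails reach 74 mm). Disc sander behind; sander table (150 to 220 mm up, front edge 0.47 m ahead of the robot's base) to the left: keep the arm clear.
- tab_right (a point): the right gate's upright black pull tab, 12 mm thick along the slide, 24 mm wide across it, ribbed; this point is on its centre line, 90 mm above the bench; its top is 20 mm higher. Grip it 78 to 110 mm up (its foot and rails reach 74 mm). Disc sander behind; sander table (150 to 220 mm up, front edge 0.47 m ahead of the robot's base) to the left: keep the arm clear.
- gate_left (a joint): travel of the left slide gate in m: 0 = shut against its stop, 0.050 = fully open, so half travel is 0.025. It grows as the tab is drawn along the block's -x, away from its port. A spring pulls it shut: about 5 N at shut, 10 N at half, 15 N fully open; let go, it snaps shut. Both gates start shut.
- gate_right (a joint): travel of the right slide gate in m: 0 = shut against its stop, 0.050 = fully open, so half travel is 0.025. It grows as the tab is drawn along the block's -x, away from its port. A spring pulls it shut: about 5 N at shut, 10 N at half, 15 N fully open; let go, it snaps shut. Both gates start shut.
- port_left (a point): centre of the left port's seat, a low round boss on its square flange, 75 mm above the bench; the seat is 56 mm across. The left tab is on the same line along the block's x, 68 mm nearer the block's front when shut.
- port_right (a point): centre of the right port's seat, a low round boss on its square flange, 75 mm above the bench; the seat is 56 mm across. The right tab is on the same line along the block's x, 68 mm nearer the block's front when shut.
- coupling: hose coupling: an open, light grey metal clamp ring with a bright screw lug at its side, 34 x 44 x 23 mm, loose on the seat of one of the two ports (either one); origin at the centre of its underside. It marks the gate to open.
- plug: blanking plug: a solid round black knob shape with a wider foot, 35 mm across, 20 mm high, loose on the seat of the other port; origin at the centre of its underside.
- gauge: bystander: small grey gauge block, 9 x 30 x 20 mm high, on the bench to the left of the block; origin at the centre of its underside.
- felt_pad: bystander: light felt pad, 18 x 33 x 9 mm, on the bench to the left of the block; origin at the centre of its underside.
- hex_driver: bystander: hex driver, 22 x 118 x 12 mm, on the bench to the robot's left; origin at the centre of its underside.
- stick: bystander: tan square stick, 25 x 141 x 24 mm, on the bench to the robot's left; origin at the centre of its underside.
There are look-alikes about, which are no part of the job. What is shaped like the plug but green is not meant.

How it is judged (in metres and radians):
At the end, for the whole second after the job is handed in: The gate whose port carries the coupling stands at 20 to 30 mm of its 50 mm travel, still (under 10 mm/s), with the fingers bearing on its tab by more than 4 N; the other gate is shut (under 6 mm); coupling and plug are still on their ports (within 20 mm of the seats' centres) (((horizontal distance between coupling and port_left below 0.02 m and horizontal distance between plug and port_right below 0.02 m and value of joint gate_left between 0.02 and 0.03 m and value of joint gate_right below 0.006 m and velocity of joint gate_left between -0.01 and 0.01 m/s and contact force between the fingers and gate_left above 4 N) or (horizontal distance between coupling and port_right below 0.02 m and horizontal distance between plug and port_left below 0.02 m and value of joint gate_right between 0.02 and 0.03 m and value of joint gate_left below 0.006 m and velocity of joint gate_right between -0.01 and 0.01 m/s and contact force between the fingers and gate_right above 4 N))); the arm keeps its last pose, push and grip.
It fails at once if the blanked gate is opened by more than 10 mm ((horizontal distance between coupling and port_left below 0.02 m and value of joint gate_right above 0.01 m) or (horizontal distance between coupling and port_right below 0.02 m and value of joint gate_left above 0.01 m)).
It fails at once if the coupling or the plug leaves its seat (distance of any of coupling, plug from where it was at the start of the episode above 0.02 m).
It fails at once if a bystander is shifted by more than 30 mm (distance of any of gauge, felt_pad, hex_driver, stick from where it was at the start of the episode above 0.03 m).
It also fails if it takes over 32 s, if anything falls off the work surface, if the arm or the gripper's body presses on something with over 40 N, if the wrist force passes 120 N, or if a joint passes its speed limit or range.

## Working session

There is one attempt and no reset: what is moved stays moved. The work goes in short steps, Python scripts to look and compute and a tool call to move; the robot and the scene stay as the last step left them, time stands still between calls to the robot, and variables do not carry over. Pictures are saved under pics/ and viewed, at most 10 in all, crops included, and the job is handed in when it is done.

Besides the shell and the picture viewer there is one more tool, called after "Emit:" in YAML: its name, and indented under it one key for each argument. play_rows: Moves the arm, as the interface text tells. Its arguments: {"type":"object","properties":{"increments":{"type":"array"},"squeeze":{"type":"number"}},"required":["increments"]}

```bash
mkdir -p pics; python3 - <<'E'
from workcell import bot
import cv2
o=bot.get_obs();print(o['time'],o['ee_pos'],o['tcp_rot'],o['opening'],bot.tcp_to_tips)
for n in("scene","top"):
    im=bot.camera(n);cv2.imwrite(f"pics/{n}0.png",im[...,::-1]);i=bot.camera_info(n);print(n,i)
E
```

```text
0.0 [0.15129436 0.52855555 0.24957417] [-1.79922410e+02 -1.01970878e-03  1.64026891e+02] 0.0850498520950702 0.019
scene {'fovy': 50.298669945107754, 'cx': 249.47131625529838, 'cy': 189.4501443144767, 'R': array([[ 0.61240125, -0.79053402, -0.00454582],
       [-0.3076102 , -0.23299079, -0.92254607],
       [ 0.72824492,  0.56636671, -0.38586019]]), 't': array([-0.21964003,  0.25879986,  0.5813984 ])}
top {'fovy': 46.1002344397355, 'cx': 250.79953063126686, 'cy': 193.82629907539533, 'R': array([[ 0.01157981, -0.99980664, -0.01589326],
       [-0.99545314, -0.01002363, -0.09472364],
       [ 0.09454602,  0.01691788, -0.99537673]]), 't': array([0.08592016, 0.48826563, 0.93351439])}
```

View pics/top0.png

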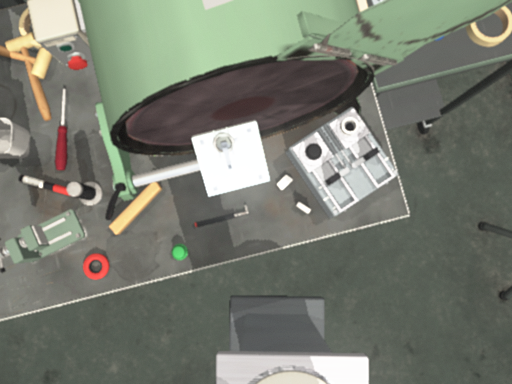

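View pics/scene0.png

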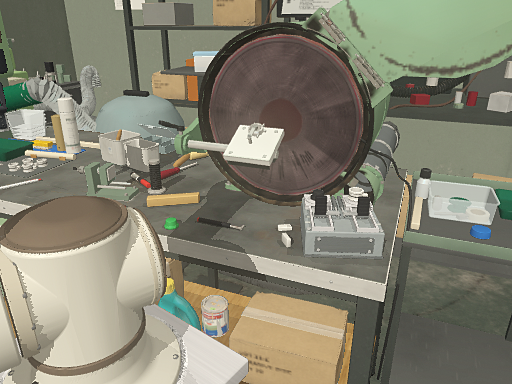

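```bash
python3 - <<'E'
import cv2
a=cv2.imread("pics/top0.png")[90:225,270:420];b=cv2.imread("pics/scene0.png")[175:265,290:395]
a=cv2.resize(a,(500,450),interpolation=cv2.INTER_CUBIC);cv2.imwrite("pics/c1.png",a)
b=cv2.resize(b,(630,540),interpolation=cv2.INTER_CUBIC);cv2.imwrite("pics/c2.png",b)
E
```

```text
(no output)
```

View pics/c1.png

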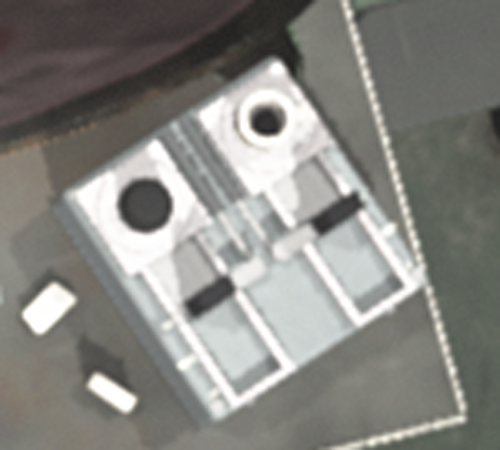

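View pics/c2.png

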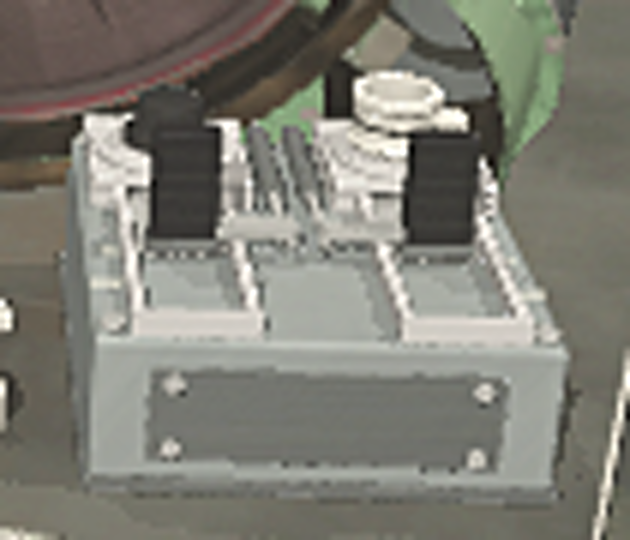

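```bash
cat > h.py <<'E'
import numpy as np
from workcell import bot
def ray(n,u,v,z,i=None):
    i=i or bot.camera_info(n);f=192/np.tan(np.radians(i['fovy']/2))
    R=i['R'];C=-R.T@i['t'];d=R.T@np.array([(u-i['cx'])/f,(v-i['cy'])/f,1])
    return C+d*(z-C[2])/d[2]
def proj(n,X,i=None):
    i=i or bot.camera_info(n);f=192/np.tan(np.radians(i['fovy']/2))
    c=i['R']@X+i['t'];return f*c[0]/c[2]+i['cx'],f*c[1]/c[2]+i['cy']
E
python3 - <<'E'
from h import *
P=lambda x,y,z:ray("top",270+x/3.333,90+y/3.333,z)
pl=P(145,205,.095);co=P(266,119,.098);tr=P(337,213,.105);tl=P(210,296,.105)
print(pl,co,tr,tl)
for a,b in((pl,co),(tl,tr)):
    d=a-b;print(np.hypot(*d[:2]),np.degrees(np.arctan2(-d[0],d[1])))
for a,b in((pl,tl),(co,tr)):
    d=a-b;print(np.hypot(*d[:2]),np.degrees(np.arctan2(d[1],d[0])))
Q=lambda x,y,z:ray("scene",290+x/6,175+y/6,z)
print(Q(448,133,.11),Q(186,128,.11),np.array([0.0,0]))
print(bot.camera_info("wrist"))
E
```

```text
[ 0.5658201  -0.03298613  0.095     ] [ 0.61759394 -0.10435961  0.098     ] [ 0.56011922 -0.14379832  0.105     ] [ 0.51049453 -0.06946143  0.105     ]
0.08817429084834941 35.95687783883337
0.089378871120238 33.72568237929659
0.06626738350523927 33.396256085660816
0.0697047652525134 34.45760868546293
[ 0.56962172 -0.14731855  0.11      ] [ 0.51750557 -0.07126919  0.11      ] [0. 0.]
{'fovy': 59.08896983459303, 'cx': 254.98754106108873, 'cy': 191.07431166247645, 'R': array([[ 0.27535609,  0.96134105, -0.0015512 ],
       [ 0.91125284, -0.26049464,  0.31899969],
       [ 0.30626342, -0.08925204, -0.94775355]]), 't': array([-0.55046582, -0.04077438,  0.38197694])}
```

Emit:
play_rows:
  increments:
    - {"slide": [-22,-36,-4],"angular": [0,0,0],"claw": 0}
    - {"slide": [-22,-36,-4],"angular": [0,0,0],"claw": 0}
    - {"slide": [-22,-36,-4],"angular": [0,0,0],"claw": 0}
    - {"slide": [-22,-36,-4],"angular": [0,0,0],"claw": 0}
    - {"slide": [-22,-36,-4],"angular": [0,0,0],"claw": 0}
    - {"slide": [-22,-36,-4],"angular": [0,0,0],"claw": 0}
    - {"slide": [-22,-36,-4],"angular": [0,0,0],"claw": 0}
    - {"slide": [-22,-36,-4],"angular": [0,0,0],"claw": 0}

```text
time: 0.9
ee_pos: [0.2411, 0.2019, 0.2823]
tcp_rot: [180.0, 0.0, 164.1]
wrist_force: [0.3, 1.2, -0.2]
opening: 0.043
grasp_force: 0.0
```

Emit:
play_rows:
  increments:
    - {"slide": [-22,-36,0],"angular": [0,0,0],"claw": 0}
    - {"slide": [-22,-36,0],"angular": [0,0,0],"claw": 0}
    - {"slide": [-22,-36,0],"angular": [0,0,0],"claw": 0}
    - {"slide": [-22,-36,0],"angular": [0,0,0],"claw": 0}
    - {"slide": [-22,-36,0],"angular": [0,0,0],"claw": 0}
    - {"slide": [-22,-36,0],"angular": [0,0,0],"claw": 0}
    - {"slide": [-22,-36,0],"angular": [0,0,0],"claw": 0}
    - {"slide": [-22,-36,0],"angular": [0,0,0],"claw": 0}

```text
time: 1.7
ee_pos: [0.3311, -0.1239, 0.2822]
tcp_rot: [180.0, 0.0, 164.0]
wrist_force: [1.5, 1.6, 0.8]
opening: 0.0425
grasp_force: 0.0
```

Emit:
play_rows:
  increments:
    - {"slide": [0,0,0],"angular": [0,0,8],"claw": 0}
    - {"slide": [0,0,0],"angular": [0,0,8],"claw": 0}
    - {"slide": [0,0,0],"angular": [0,0,8],"claw": 0}
    - {"slide": [0,0,0],"angular": [0,0,8],"claw": 0}
    - {"slide": [0,0,0],"angular": [0,0,7.6],"claw": 0}
    - {"slide": [0,0,0],"angular": [0,0,0],"claw": 0}

```text
time: 2.3
ee_pos: [0.3311, -0.1219, 0.2821]
tcp_rot: [-180.0, -0.0, 124.3]
wrist_force: [0.3, -0.7, 0.1]
opening: 0.0427
grasp_force: 0.0
```

Emit:
play_rows:
  increments:
    - {"slide": [-25,29.5,12],"angular": [0,0,0],"claw": 0}
    - {"slide": [-25,29.5,12],"angular": [0,0,0],"claw": 0}
    - {"slide": [-25,29.5,12],"angular": [0,0,0],"claw": 0}
    - {"slide": [-25,29.5,12],"angular": [0,0,0],"claw": 0}
    - {"slide": [-25,29.5,12],"angular": [0,0,0],"claw": 0}
    - {"slide": [-25,29.5,12],"angular": [0,0,0],"claw": 0}
    - {"slide": [0,0,0],"angular": [0,0,0],"claw": 0}

```text
time: 3.0
ee_pos: [0.5645, -0.1454, 0.2052]
tcp_rot: [-179.8, -0.3, 124.7]
wrist_force: [-1.7, -0.2, -1.0]
opening: 0.0425
grasp_force: 0.0
```

```bash
python3 - <<'E'
from h import *
import cv2
o=bot.get_obs();print(o['ee_pos'],o['tcp_rot'],o['wrist_force'])
i=bot.camera_info("wrist");im=bot.camera("wrist")[...,::-1].copy()
for p in((.561,-.145,.11),(.5105,-.0695,.11)):
    u=proj("wrist",np.array(p),i);print(u);cv2.circle(im,(int(u[0]),int(u[1])),3,(0,0,255),1)
cv2.imwrite("pics/w1.png",im)
E
```

```text
[ 0.56445723 -0.14543573  0.20517552] [-179.78359162   -0.26302523  124.72133791] [-1.69195918 -0.19564097 -0.99519445]
(np.float64(251.55465417443006), np.float64(201.59937106403206))
(np.float64(253.5136533926841), np.float64(61.10715379715876))
```

View pics/w1.png

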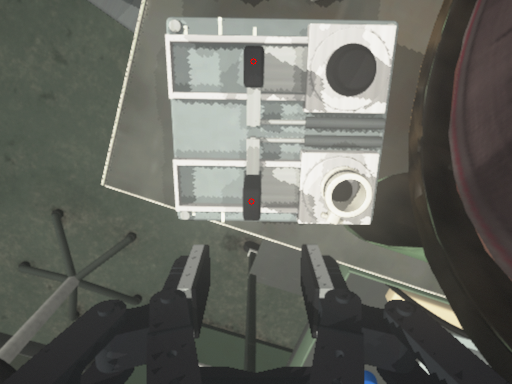

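Emit:
play_rows:
  increments:
    - {"slide": [1,-2.5,10],"angular": [0,0,0],"claw": 0}
    - {"slide": [0,0,22],"angular": [0,0,0],"claw": 0}
    - {"slide": [0,0,22],"angular": [0,0,0],"claw": 0}
    - {"slide": [0,0,18],"angular": [0,0,0],"claw": 0}
    - {"slide": [0,0,0],"angular": [0,0,0],"claw": 0}

```text
time: 3.55
ee_pos: [0.5573, -0.1459, 0.1366]
tcp_rot: [-179.9, -0.1, 124.5]
wrist_force: [-0.7, 0.7, 0.2]
opening: 0.0426
grasp_force: 0.0
```

```bash
python3 - <<'E'
from h import *
import cv2
i=bot.camera_info("wrist");im=bot.camera("wrist")[...,::-1].copy()
o=bot.get_obs();print(o['ee_pos'],o['tcp_rot'],o['wrist_force'])
for p in((.561,-.145,.11),o['ee_pos'],(*o['ee_pos'][:2],.11)):
    u=proj("wrist",np.array(p),i);print(u);cv2.circle(im,(int(u[0]),int(u[1])),3,(0,0,255),1)
cv2.imwrite("pics/w2.png",im)
E
```

```text
[ 0.55802677 -0.14599459  0.13824072] [-1.79970315e+02 -3.24845639e-02  1.24476663e+02] [-0.18268578 -1.00333926  1.0722676 ]
(np.float64(261.7508041271351), np.float64(255.43178961494812))
(np.float64(255.741896451287), np.float64(286.8424744299541))
(np.float64(255.7568510236281), np.float64(253.89721017774886))
```

View pics/w2.png

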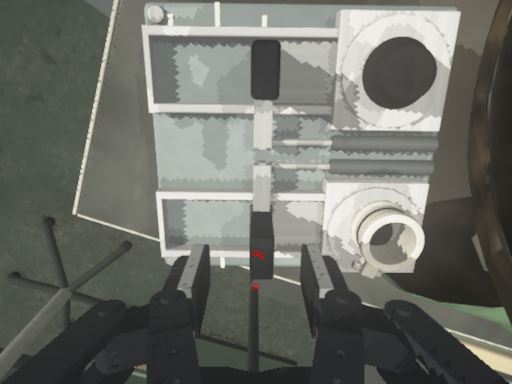

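Emit:
play_rows:
  increments:
    - {"slide": [-3,2.5,5],"angular": [0,0,0],"claw": 0}
    - {"slide": [0,0,12],"angular": [0,0,0],"claw": 0}
    - {"slide": [0,0,12],"angular": [0,0,0],"claw": 0}
    - {"slide": [0,0,10],"angular": [0,0,0],"claw": 0}
    - {"slide": [0,0,0],"angular": [0,0,0],"claw": 0}
    - {"slide": [0,0,0],"angular": [0,0,0],"claw": 0}

```text
time: 4.2
ee_pos: [0.563, -0.1471, 0.0989]
tcp_rot: [-180.0, -0.0, 124.4]
wrist_force: [1.3, 0.1, -0.6]
opening: 0.0423
grasp_force: 0.0
```

Emit:
play_rows:
  increments:
    - {"slide": [0,0,1],"angular": [0,0,0],"claw": -1}
    - {"slide": [0,0,0],"angular": [0,0,0],"claw": -1}
    - {"slide": [0,0,0],"angular": [0,0,0],"claw": -1}
    - {"slide": [0,0,0],"angular": [0,0,0],"claw": -1}
    - {"slide": [0,0,0],"angular": [0,0,0],"claw": -1}
    - {"slide": [0,0,0],"angular": [0,0,0],"claw": -1}
  squeeze: 50

```text
time: 4.8
ee_pos: [0.5627, -0.1477, 0.0988]
tcp_rot: [-179.9, 0.0, 124.4]
wrist_force: [-4.2, -2.1, 2.3]
opening: 0.011
grasp_force: 49.4
```

Emit:
play_rows:
  increments:
    - {"slide": [0,-4,0],"angular": [0,0,0],"claw": -1}
    - {"slide": [0,-5,0],"angular": [0,0,0],"claw": -1}
    - {"slide": [0,-5,0],"angular": [0,0,0],"claw": -1}
    - {"slide": [0,-5,0],"angular": [0,0,0],"claw": -1}
    - {"slide": [0,-4,0],"angular": [0,0,0],"claw": -1}
    - {"slide": [0,-2,0],"angular": [0,0,0],"claw": -1}
    - {"slide": [0,0,0],"angular": [0,0,0],"claw": -1}
    - {"slide": [0,0,0],"angular": [0,0,0],"claw": -1}

```text
time: 5.6
ee_pos: [0.5437, -0.1604, 0.0988]
tcp_rot: [179.8, 0.0, 124.5]
wrist_force: [6.8, 7.2, -0.2]
opening: 0.0112
grasp_force: 49.3
```

```bash
python3 - <<'E'
from h import *
import cv2
im=bot.camera("wrist")[...,::-1].copy()
o=bot.get_obs();print(o['ee_pos'],o['tcp_rot'],o['wrist_force'],o['opening'],o['grasp_force'])
d=o['ee_pos']-[.5627,-.1477,.0988];print(d@[.826,.5635,0]*1000)
t=bot.camera("top")[90:225,270:420,::-1];t=cv2.resize(t,(427,384),interpolation=cv2.INTER_CUBIC)
cv2.imwrite("pics/w3.png",cv2.resize(np.hstack([im,t]),(799,327)))
E
```

```text
[ 0.54379947 -0.16040002  0.0988503 ] [1.79781996e+02 1.19442591e-02 1.24463952e+02] [ 6.4302635   6.3217752  -0.92154618] 0.01098233970922424 49.33905065059662
-22.768296030697577
```

View pics/w3.png

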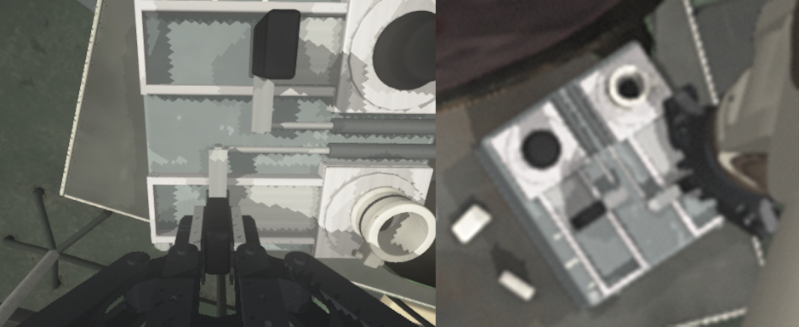

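Emit:
play_rows:
  increments:
    - {"slide": [0,-2,0],"angular": [0,0,0],"claw": -1}
    - {"slide": [0,0,0],"angular": [0,0,0],"claw": -1}
    - {"slide": [0,0,0],"angular": [0,0,0],"claw": -1}
    - {"slide": [0,0,0],"angular": [0,0,0],"claw": -1}
    - {"slide": [0,0,0],"angular": [0,0,0],"claw": -1}
    - {"slide": [0,0,0],"angular": [0,0,0],"claw": -1}

```text
time: 6.3
ee_pos: [0.5422, -0.1615, 0.0988]
tcp_rot: [179.8, 0.0, 124.5]
wrist_force: [6.6, 7.0, -0.7]
opening: 0.0114
grasp_force: 49.3
```

```bash
python3 - <<'E'
from h import *
import cv2
i=bot.camera_info("wrist");im=bot.camera("wrist")[...,::-1].copy()
o=bot.get_obs();print(o['time'],o['ee_pos'],o['wrist_force'],o['grasp_force'],np.abs(o['qd']).max())
e=np.array([.826,.5635,0]);print((o['ee_pos']-[.5627,-.1477,.0988])@e*1000)
# at the previous picture: link edges; re-measure along rows in this one
im=cv2.resize(im[60:300,140:400],(780,720))[:600]
cv2.imwrite("pics/w4.png",im)
E
```

```text
6.35 [ 0.54222847 -0.16143439  0.09884522] [ 6.71846007  6.70540474 -1.52250571] 49.28287982940674 0.0703528845288799
-24.648811798184624
```

View pics/w4.png

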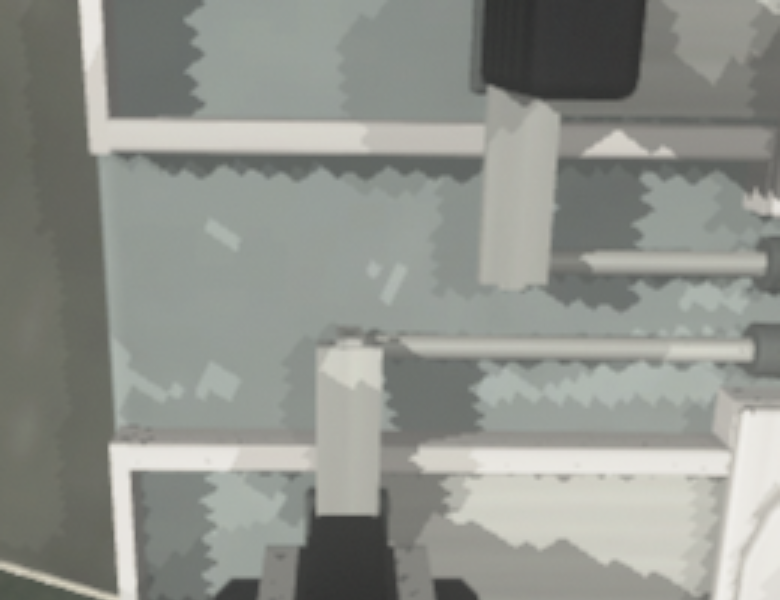

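```bash
python3 - <<'E'
from h import *
i=bot.camera_info("wrist");e=np.array([.826,.5635,0])
for z in(.068,.072,.078):
    a=ray("wrist",140+514/3,60+280/3,z,i);b=ray("wrist",140+349/3,60+350/3,z,i)
    w=ray("wrist",140+382/3,60+355/3,z,i)-ray("wrist",140+317/3,60+355/3,z,i)
    print(z,(a-b)@e*1000,w@e*1000)
E
```

```text
0.068 25.620312164577406 10.353973444673224
0.072 24.960622486831284 10.08737211049619
0.078 23.971087970211954 9.687470109230611
```

The links measure about 25 mm apart, so the gate is at half travel, and it is being held still with about 9.5 N against the spring.

```bash
python3 -c "
from workcell import bot
print(bot.job_done())"
```

```text
the job is handed in; nothing more can be done
None
```

I drew the right gate (the one in line with the coupling) to about 25 mm, half its travel, and handed the job in at about 6.4 s while still gripping its tab; in the last pictures the left gate was still shut with coupling and plug on their ports, but the hand-in returned no verdict.

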